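# Set up the seasoning caddy

## Robot

A 7-joint arm with a two-finger parallel gripper is mounted at the origin on a cart in front of the work surface, level with it; the furniture and walls round the work are solid. World frame = base frame: x ahead of the robot, y to its left, z up, the work surface at z = 0. Lengths are in m, angles in rad, forces in N, time in s.
With the tool pointing down it reaches from about 0.35 to 0.9 m from the base axis. Payload 8.1 kg.
Tool frame: the origin (TCP) lies between the finger pads; the fingertips stand 22 mm ahead of it and the grasp point (between the pads) lies 3 mm ahead of it (arm.tip_reach is the distance from the TCP to the fingertips, in m); z points along the fingers, y is the line along which they close (so a half turn about z gives the same grasp; the last joint's range is limited). The gripper opens to 92 mm and grips with 3 to 60 N. Pads are 19 mm wide; open, the fingers measure 130 mm over their backs; the gripper's body (75 mm by 190 mm) begins 47 mm behind the grasp point.
Start: joints at [-0.103, 0.434, 0.025, 1.573, -0.012, 1.134, -0.075], TCP at [0.625, -0, 0.249] pointing down, gripper open.
Joint ranges: [-2.62, 2.62], [-0.44, 2.09], [-1.27, 1.32], [0.08, 2.57], [-1.32, 4.46], [0.12, 2], [-2.74, 2.74]. Speed limits (rad/s): [2.22, 2.22, 3.01, 3.01, 3.14, 3.14, 3.14].

## Interface

Orientations are given as a rotation vector (axis times angle).
In Python, from cell import telemetry, vision, job, arm gives the robot as it stands. The module is installed in compiled form; this text tells all that it offers.
- The arm moves only by the shell command python3 -m creep 'ROWS' [FORCE]. ROWS is text: rows parted by semicolons, each of 7 numbers parted by spaces: the finger opening in cm, from 0 to 9.18, then the shift along the tool's x, y, z in cm, then the turn, a rotation vector about the tool's x, y, z in degrees. A call has 1 to 5 rows; each row is the pose to reach, as a shift and turn from the pose commanded when the call began, along the tool's axes at that moment; what a row does not reach only later rows make up. A row lasts 1/8 s, in which the tool goes at most 62.5 mm and 10.7 degrees, less where a joint would pass 70% of its speed; a pose out of reach is approached as far as the arm can. A call with a gripper value outside its range is refused whole. The fingers move at their own pace and stop on an object; FORCE is the grip in N (left out, the last holds). Time passes only in rows, so rows that repeat a pose let the fingers close. It gives the time, the measured TCP pose, the force, the opening and the grip force at its end, in the units of the state.
- telemetry.observe(): the state, without advancing time (a new reading comes with each control period).
- vision.get_image(name): name is "scene" or "side" or "wrist"; returns the picture (384x512x3 uint8, red, green, blue); there is no depth.
- vision.camera_info(name): a dict with "fov_y" (degrees; the focal length in pixels is half the picture's height over the tangent of half this angle, whatever the lens; pixels are square), "cx", "cy" (the principal point, pixels), "extrinsics" (4x4, takes a point from camera to world coordinates). Camera axes: x right, y down, z forward; pixel columns grow to the right and rows downward; lengths in m; the calibration is good to about 2 mm. A picture is of the moment at which its call begins: read the wrist's pose just before it. camera_info takes no time and is no camera call; for the wrist camera it gives the pose at the moment of the call.
- job.sign_off(): hands the job in; it is judged then, once.
The state is a dict: "clock": time; "joints": joint angles; "dq": joint speeds; "joint_efforts": joint torques, N m; "position": TCP position; "ee_rot": TCP orientation; "force": force on the tool from outside, world axes, zero at the start; "ft_torque": the same for the moment, N m; "width": opening from 0.0 (shut) to 1.0 (fully open); "gripper_force": force on a finger pad.
Only numpy, scipy, OpenCV 4.12 (cv2) and the standard library are available. Lean on these libraries where they do the work, as an engineer would, in place of code of your own. Each camera call takes 0.05 s, during which the arm holds its last target. There are 200 camera calls.

## Task

Set up the seasoning caddy for the meal with things from the group of jars to the left of the caddy: stand the green-capped spice jar in the green cup, the blue-capped salt shaker in the blue cup and the mustard jar with the yellow sticker on its lid in the yellow cup. Set each one down gently and upright, without dropping it, and let go. Leave the look-alikes where they stand: the white-capped spice jar, the plain-lidded honey jar and the tall white jar with the black lid.

Things in the scene. Friction and masses are not known exactly. Their poses are not given: they have to be found in the camera images.
- green_cap_jar: slim round glass spice jar with a dark green screw cap and a pale label, diameter 46, height 106 (cap: top 20 mm, diameter 45; glass diameter 44), 0.11 kg. To go into the green cup. Stands left of the caddy (a similar jar against the wall at the far right is part of the background). Origin: centre of its underside. z up; loose, stands upright on the worktop at the start, any yaw
- salt: round salt shaker, white and pale blue body of diameter 62, blue cap of diameter 67 from height 104 to 132, total height 136 with its closed flap, 0.4 kg. To go into the blue cup. Origin: centre of its underside. z up; loose, stands upright on the worktop at the start, any yaw
- mustard: squat round glass jar of pale yellow mustard with a grey lid that bears a round yellow sticker, diameter 72 at the label (68 to grip), height 102 (lid: top 11 mm, diameter 66), 0.5 kg. To go into the yellow cup. Origin: centre of its underside. z up; loose, stands upright on the worktop at the start, any yaw
- green_cup: round open green plastic cup standing in the wooden caddy, fixed; outer diameter 96, wall 4, inner diameter 88, height 26, floor 4 thick. Origin: centre of its underside, 6 mm above the worktop, so a thing in the cup stands with its underside 10 mm above the worktop and the rim is at 32 mm. z up
- blue_cup: round open blue plastic cup standing in the wooden caddy, fixed; outer diameter 96, wall 4, inner diameter 88, height 26, floor 4 thick. Origin: centre of its underside, 6 mm above the worktop, so a thing in the cup stands with its underside 10 mm above the worktop and the rim is at 32 mm. z up
- yellow_cup: round open yellow plastic cup standing in the wooden caddy, fixed; outer diameter 96, wall 4, inner diameter 88, height 26, floor 4 thick. Origin: centre of its underside, 6 mm above the worktop, so a thing in the cup stands with its underside 10 mm above the worktop and the rim is at 32 mm. z up
- caddy: low light-wood tray with small brass end handles, fixed; 118 along its x by 336 along its y (360 over the handles), floor 6 thick, rim 18 high. The three cups stand in it in a row along its y, 104 apart, in any colour order. Origin: centre of its underside, on the worktop; x across the row, y along the row, z up
- white_cap_jar: look-alike, to be left alone: slim round glass spice jar with a white-grey cap and a brown label, diameter 44, height 109. Origin: centre of its underside. z up; loose, stands upright on the worktop at the start, any yaw
- honey: look-alike, to be left alone: squat round glass jar of amber honey with a plain grey lid, diameter 71, height 110. Origin: centre of its underside. z up; loose, stands upright on the worktop at the start, any yaw
- curing_salt: look-alike, to be left alone: tall white plastic jar with a black lid, diameter 70, height 195, on the thin blue towel (4 thick) behind the row of cups. Origin: centre of its underside. z up; loose, upright, any yaw

How it is judged:
By the outcome, as a careful person would: the job done as asked, in the order asked, and still so for the second after the job is handed in, with the robot touching nothing.
It also fails if it takes over 77 s, if anything falls off the work surface, if the arm or the gripper's body presses on something with over 40 N, if the wrist force passes 120 N, or if a joint passes its speed limit or range.

## Working session

There is one attempt and no reset: what is moved stays moved. The work goes in short steps, Python scripts to look and compute and a shell command to move; the robot and the scene stay as the last step left them, time stands still between calls to the robot, and variables do not carry over. Pictures are saved under pics/ and viewed, at most 14 in all, crops included, and the job is handed in when it is done.

```bash
mkdir -p pics
python3 - <<'E'
from cell import telemetry, vision, job, arm
import cv2
for n in ("scene","side","wrist"):
    cv2.imwrite(f"pics/{n}0.png",cv2.cvtColor(vision.get_image(n),cv2.COLOR_RGB2BGR))
    i=vision.camera_info(n);print(n,i)
s=telemetry.observe();print(s)
E
```

```text
scene {'fov_y': 53.82739147699127, 'cx': 261.5704116202493, 'cy': 190.3619546953601, 'extrinsics': array([[-0.7308395 , -0.43387128,  0.52690544,  0.02469014],
       [-0.68250253,  0.47357875, -0.55669872,  0.63705869],
       [-0.00799563, -0.76647171, -0.6422283 ,  0.68121587],
       [ 0.        ,  0.        ,  0.        ,  1.        ]])}
side {'fov_y': 44.51422455230484, 'cx': 250.9435307525571, 'cy': 188.2636633172482, 'extrinsics': array([[-0.83757111, -0.29331633,  0.46091233, -0.072454  ],
       [-0.54629941,  0.44097716, -0.7121068 ,  1.04629704],
       [ 0.00562074, -0.84823622, -0.52958826,  0.78782846],
       [ 0.        ,  0.        ,  0.        ,  1.        ]])}
wrist {'fov_y': 60.616157555566474, 'cx': 255.14823034230633, 'cy': 186.32308273653712, 'extrinsics': array([[ 9.99998684e-01,  5.17478153e-04, -1.53735463e-03,
         6.24703488e-01],
       [ 9.25941632e-05, -9.64414391e-01, -2.64395299e-01,
         7.14622524e-02],
       [-1.61946572e-03,  2.64394808e-01, -9.64413170e-01,
         3.83839629e-01],
       [ 0.00000000e+00,  0.00000000e+00,  0.00000000e+00,
         1.00000000e+00]])}
{'clock': 0.15, 'joints': array([-0.10260332,  0.43505046,  0.02496689,  1.57386396, -0.01157208,
        1.13399248, -0.07509141]), 'dq': array([ 0.00106107, -0.00228036,  0.00078034, -0.00276299,  0.0004864 ,
        0.00048843,  0.00038855]), 'joint_efforts': array([ 9.13879558e-04, -6.68263149e+01,  9.85680185e-01, -3.14695251e+01,
       -6.03506877e-02,  3.94195947e-02,  8.07748006e-05]), 'position': array([ 6.24651333e-01, -4.62090622e-05,  2.48142241e-01]), 'ee_rot': array([-2.22096683e+00, -2.22088221e+00,  1.43484706e-03]), 'force': array([ 0.18340474, -0.06155464,  0.02875878]), 'ft_torque': array([ 0.03025084, -0.01156482,  0.00621126]), 'gripper_force': 0.0, 'width': 1.0019826173787765}
```

View pics/scene0.png

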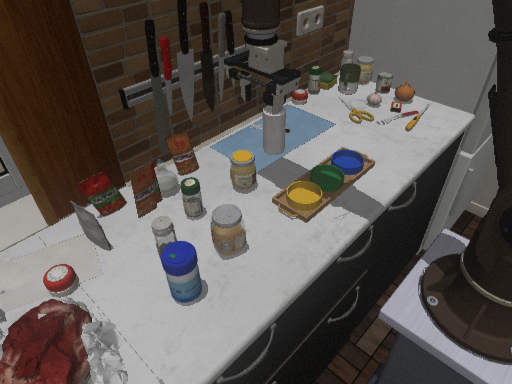

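View pics/side0.png

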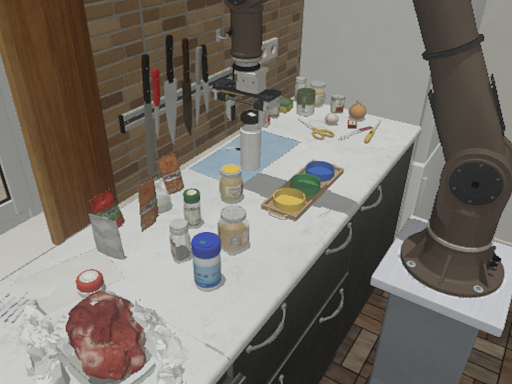

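View pics/wrist0.png

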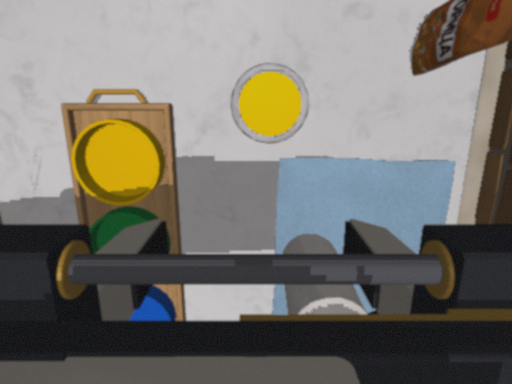

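The scene view shows the salt cap at about (179,253), the green cap at (191,184), the mustard sticker at (243,157), and yellow, green and blue cups at (305,193), (327,178) and (348,160). In the side view the same caps are at (206,242), (192,192) and (231,170). The wrist view shows the yellow cup at (118,161) and the sticker at (270,103).

```bash
cat > h.py <<'E'
import cv2, numpy as np
from cell import telemetry, vision
def ray(n,uv,info=None):
    i=info or vision.camera_info(n); f=192/np.tan(np.radians(i["fov_y"])/2); T=i["extrinsics"]
    d=T[:3,:3]@np.array([(uv[0]-i["cx"])/f,(uv[1]-i["cy"])/f,1]); return T[:3,3],d/np.linalg.norm(d)
def plane(n,uv,z,info=None):
    o,d=ray(n,uv,info); return o+d*(z-o[2])/d[2]
def tri(rs):
    A=np.zeros((3,3));b=np.zeros(3)
    for o,d in rs:
        P=np.eye(3)-np.outer(d,d);A+=P;b+=P@o
    p=np.linalg.solve(A,b); return p,max(np.linalg.norm((np.eye(3)-np.outer(d,d))@(p-o)) for o,d in rs)
RNG={"y":((20,140,90),(34,255,255)),"g":((50,60,20),(90,255,200)),"b":((108,140,60),(130,255,255))}
def blob(img,c,at,r=60):
    m=cv2.inRange(cv2.cvtColor(img,cv2.COLOR_RGB2HSV),*map(np.array,RNG[c]))
    cs,_=cv2.findContours(m,cv2.RETR_EXTERNAL,cv2.CHAIN_APPROX_NONE)
    cs=[k for k in cs if cv2.contourArea(k)>25 and np.hypot(*(k.reshape(-1,2).mean(0)-at))<r]
    if not cs: return None
    k=cv2.convexHull(max(cs,key=cv2.contourArea)); M=cv2.moments(k)
    return np.array([M["m10"],M["m01"]])/M["m00"],M["m00"],cv2.boundingRect(k)
E
python3 - <<'E'
from h import *
S=cv2.imread("pics/scene0.png")[...,::-1].copy();D=cv2.imread("pics/side0.png")[...,::-1].copy();W=cv2.imread("pics/wrist0.png")[...,::-1].copy()
T={"salt cap":("b",(179,253),(206,242),.118),"greencap":("g",(191,184),(192,192),.096),"sticker":("y",(243,157),(231,170),.102),
"ycup":("y",(305,193),(289,199),.026),"gcup":("g",(327,178),(305,184),.026),"bcup":("b",(348,160),(320,171),.026)}
for k,(c,a,b,z) in T.items():
    p=blob(S,c,a,14);q=blob(D,c,b,14)
    print(k,p,q)
    if p and q:
        print("   tri",*[np.round(x,4) for x in tri([ray("scene",p[0]),ray("side",q[0])])],"planes",plane("scene",p[0],z).round(3),plane("side",q[0],z).round(3))
for c,a,z in(("y",(118,161),.03),("y",(270,103),.102)):
    p=blob(W,c,a,14);print("wrist",p,plane("wrist",p[0],z).round(4))
# look-alikes: lid centres by eye
for k,a,b,z in(("white",(163,222),(180,226),.109),("honey",(227,214),(234,213),.110),("curing",(274,100),(250,117),.199)):
    print(k,plane("scene",a,z).round(3),plane("side",b,z).round(3))
E
```

```text
salt cap (array([177.84377941, 257.17824205]), 885.5, (161, 241, 35, 34)) (array([205.49326805, 241.48266014]), 408.5, (192, 232, 28, 20))
   tri [0.4591 0.4089 0.1319] 0.0009 planes [0.469 0.403 0.118] [0.472 0.395 0.118]
greencap (array([189.61506276, 185.65620642]), 239.0, (181, 177, 18, 18)) (array([191.27149758, 195.6057971 ]), 172.5, (184, 189, 16, 14))
   tri [0.645  0.2368 0.0965] 0.0011 planes [0.647 0.236 0.096] [0.644 0.237 0.096]
sticker (array([241.90838852, 155.85209713]), 151.0, (233, 151, 19, 11)) (array([230.36546185, 168.4497992 ]), 83.0, (223, 165, 16, 8))
   tri [0.6337 0.0682 0.1045] 0.0004 planes [0.637 0.065 0.102] [0.636 0.065 0.102]
ycup (array([303.61798194, 195.22497055]), 849.0, (286, 181, 37, 30)) None
gcup (array([327.01866107, 177.19057616]), 714.5, (310, 164, 35, 28)) (array([305.5764177 , 183.74550484]), 482.0, (290, 174, 30, 22))
   tri [ 0.4667 -0.0999  0.0231] 0.0011 planes [ 0.466 -0.097  0.026] [ 0.463 -0.095  0.026]
bcup (array([347.80258026, 160.92019202]), 555.5, (332, 150, 32, 24)) (array([319.98092369, 170.44176707]), 166.0, (306, 166, 28, 10))
   tri [ 0.4761 -0.2235  0.0093] 0.0014 planes [ 0.467 -0.203  0.026] [ 0.463 -0.195  0.026]
wrist (array([116.76119442, 161.02449152]), 6301.5, (71, 119, 93, 87)) [0.4726 0.0031 0.03  ]
wrist (array([269.62281277, 103.25874891]), 3048.0, (239, 72, 62, 64)) [0.6363 0.0659 0.102 ]
white [0.578 0.361 0.109] [0.567 0.373 0.109]
honey [0.494 0.252 0.11 ] [0.489 0.257 0.11 ]
curing [ 0.661 -0.09   0.199] [ 0.673 -0.097  0.199]
```

The jars stand far enough apart that the current orientation works for every grasp and placing: it closes along world x, with tool x = +Y and tool y = +X. I'll move near the green jar and refine its position with the wrist camera.

```bash
python3 -m creep '9.18 6 0.5 0 0 0 0; 9.18 11 1.5 0 0 0 0; 9.18 16 2.3 0 0 0 0; 9.18 16.5 2.3 0 0 0 0; 9.18 16.5 2.3 0 0 0 0'
cat > look.py <<'E'
import sys
from h import *
name,c,z=sys.argv[1],sys.argv[2],float(sys.argv[3]); at=tuple(map(float,sys.argv[4:6]))
i=vision.camera_info("wrist"); s=telemetry.observe(); W=vision.get_image("wrist"); cv2.imwrite(f"pics/{name}.png",W[...,::-1])
f=192/np.tan(np.radians(i["fov_y"])/2);T=i["extrinsics"];q=T[:3,:3].T@(np.array([*at,z])-T[:3,3]);uv=f*q[:2]/q[2]+[i["cx"],i["cy"]]
p=blob(W,c,uv,70); print("expect px",uv.round(),"found",p)
if p: P=plane("wrist",p[0],z,i); print(P.round(4),"tool shift cm (x,y):",((P-s["position"])[[1,0]]*100).round(2))
print("TCP",s["position"].round(4),s["ee_rot"].round(3),s["clock"])
E
python3 look.py w1 g .106 .648 .235
```

```text
clock: 0.78
position: [0.6478, 0.1649, 0.2482]
ee_rot: [-2.221, -2.222, 0.002]
force: [0.3, -0.6, -0.7]
width: 1.001
gripper_force: 0.0
expect px [256.  98.] found (array([254.20258943,  97.59422242]), 2227.0, (228, 70, 53, 56))
[0.6466 0.2353 0.106 ] tool shift cm (x,y): [ 7.04 -0.11]
TCP [0.6478 0.1649 0.2482] [-2.221e+00 -2.222e+00  2.000e-03] 0.775
```

View pics/w1.png

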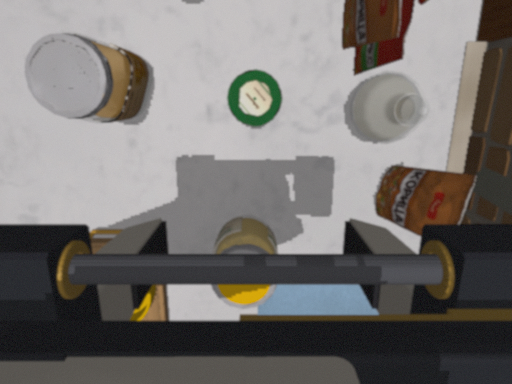

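The green cap is at (254,97) in the wrist view. The honey jar is well to the left, and a low glass pot is to the right, clear of the fingers. I'll descend with the opening reduced, then grip.

```bash
python3 -m creep '7.5 6 -0.1 0 0 0 0; 7.5 7 -0.1 4 0 0 0; 7.5 7 -0.1 9 0 0 0; 7.5 7 -0.1 13 0 0 0; 7.5 7 -0.1 14.9 0 0 0'
python3 -m creep '7.5 0 0 0 0 0 0; 0 0 0 0 0 0 0; 0 0 0 0 0 0 0; 0 0 0 0 0 0 0; 0 0 0 0 0 0 0' 20
python3 -m creep '0 0 0 0 0 0 0; 0 0 0 0 0 0 0' 20
```

```text
clock: 1.45
position: [0.6464, 0.2323, 0.0975]
ee_rot: [-2.224, -2.219, 0.005]
force: [-0.0, -0.1, 0.3]
width: 0.814
gripper_force: 0.0
clock: 2.08
position: [0.6474, 0.2352, 0.1005]
ee_rot: [2.221, 2.221, 0.002]
force: [-1.1, 0.2, 3.4]
width: 0.49
gripper_force: 20.0
clock: 2.33
position: [0.6474, 0.2352, 0.1005]
ee_rot: [2.221, 2.221, 0.002]
force: [0.1, 0.7, 5.9]
width: 0.485
gripper_force: 20.0
```

```bash
python3 -m creep '0 0 0 -2 0 0 0; 0 0 0 -7 0 0 0; 0 0 0 -12 0 0 0; 0 -3 -2 -16 0 0 0; 0 -8 -5 -16 0 0 0' 20
python3 -m creep '0 -5 -3 0 0 0 0; 0 -10 -6 0 0 0 0; 0 -15 -9 0 0 0 0; 0 -20 -12 0 0 0 0; 0 -25 -13 0 0 0 0' 20
python3 -m creep '0 -4 0 0 0 0 0; 0 -7 0 0 0 0 0; 0 -7 0 0 0 0 0; 0 -7 0 0 0 0 0' 20
python3 look.py w2 g .03 .467 -.099
```

```text
clock: 2.95
position: [0.5985, 0.1565, 0.2643]
ee_rot: [2.216, 2.222, 0.012]
force: [0.1, -1.2, -1.1]
width: 0.485
gripper_force: 20.0
clock: 3.58
position: [0.4652, -0.0964, 0.261]
ee_rot: [2.221, 2.221, 0.001]
force: [0.3, 0.3, -0.5]
width: 0.49
gripper_force: 20.0
clock: 4.08
position: [0.4671, -0.1643, 0.2603]
ee_rot: [2.221, 2.222, 0.001]
force: [0.1, 1.1, -1.8]
width: 0.483
gripper_force: 20.0
expect px [255. 102.] found (array([258.80991939, 104.96923836]), 6079.0, (215, 61, 89, 89))
[ 0.4709 -0.1017  0.03  ] tool shift cm (x,y): [6.26 0.38]
TCP [ 0.4671 -0.1643  0.2603] [2.221e+00 2.222e+00 1.000e-03] 4.075
```

View pics/w2.png

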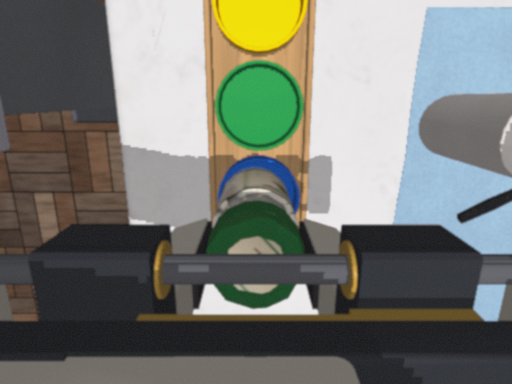

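The green cup is at (259,105) in the wrist view, with the row straight along y: cups at about (.471, +.003 / −.102 / −.206). Placing the green jar now.

```bash
python3 -m creep '0 5 0.35 0 0 0 0; 0 6.25 0.4 3 0 0 0; 0 6.25 0.4 8 0 0 0; 0 6.25 0.4 12 0 0 0; 0 6.25 0.4 14 0 0 0' 20
python3 -m creep '0 0 0 0.4 0 0 0; 0 0 0 0.6 0 0 0; 0 0 0 0.7 0 0 0; 0 0 0 0.7 0 0 0' 20
python3 -m creep '0 0 0 0.1 0 0 0; 0 0 0 0.1 0 0 0; 0 0 0 0.1 0 0 0' 20
```

```text
clock: 4.75
position: [0.47, -0.1009, 0.118]
ee_rot: [-2.217, -2.222, 0.002]
force: [0.2, -0.2, -0.5]
width: 0.482
gripper_force: 20.0
clock: 5.25
position: [0.4715, -0.1025, 0.1134]
ee_rot: [2.221, 2.221, 0.001]
force: [0.4, 1.0, 0.4]
width: 0.486
gripper_force: 20.0
clock: 5.62
position: [0.471, -0.1025, 0.1118]
ee_rot: [2.222, 2.221, 0.0]
force: [-1.0, 0.7, -0.7]
width: 0.486
gripper_force: 20.0
```

```bash
python3 -m creep '0 0 0 0.1 0 0 0; 0 0 0 0.1 0 0 0; 0 0 0 0.1 0 0 0' 20
python3 -m creep '0 0 0 0.05 0 0 0; 0 0 0 0.1 0 0 0; 0 0 0 0.1 0 0 0' 20
```

```text
clock: 6.0
position: [0.471, -0.1025, 0.1107]
ee_rot: [-2.221, -2.221, 0.0]
force: [0.2, 0.1, -1.4]
width: 0.486
gripper_force: 20.0
clock: 6.38
position: [0.4711, -0.1026, 0.1104]
ee_rot: [2.221, 2.221, 0.001]
force: [-2.7, 0.1, 9.3]
width: 0.485
gripper_force: 20.0
```

Contact is felt. I'll release, rise and go to the salt.

```bash
python3 -m creep '5.5 0 0 0 0 0 0; 7.5 0 0 0 0 0 0; 7.5 0 0 0 0 0 0; 7.5 0 0 -3 0 0 0; 7.5 0 0 -8 0 0 0'
python3 -m creep '9.18 2 0 -5 0 0 0; 9.18 8 0 -9 0 0 0; 9.18 14 0 -9 0 0 0; 9.18 20 0 -9 0 0 0; 9.18 26 0 -9 0 0 0'
python3 -m creep '9.18 6 0 0 0 0 0; 9.18 12 0 0 0 0 0; 9.18 17 0 0 0 0 0; 9.18 17 0 0 0 0 0; 9.18 17 0 0 0 0 0'
python3 look.py w3 b .134 .466 .402
```

```text
clock: 7.0
position: [0.4699, -0.1024, 0.1894]
ee_rot: [-2.219, -2.219, 0.004]
force: [1.1, 0.5, -0.2]
width: 0.815
gripper_force: 0.0
clock: 7.62
position: [0.4708, 0.1587, 0.28]
ee_rot: [2.222, 2.221, 0.001]
force: [1.4, -0.5, -0.3]
width: 1.003
gripper_force: 0.0
clock: 8.25
position: [0.4711, 0.326, 0.2793]
ee_rot: [2.221, 2.221, -0.002]
force: [0.1, -1.5, 0.2]
width: 1.0
gripper_force: 0.0
expect px [249.  90.] found (array([248.88004046,  88.75470908]), 4778.0, (211, 49, 77, 81))
[0.4657 0.4033 0.134 ] tool shift cm (x,y): [ 7.73 -0.54]
TCP [0.4711 0.326  0.2793] [ 2.221e+00  2.221e+00 -2.000e-03] 8.25
```

View pics/w3.png

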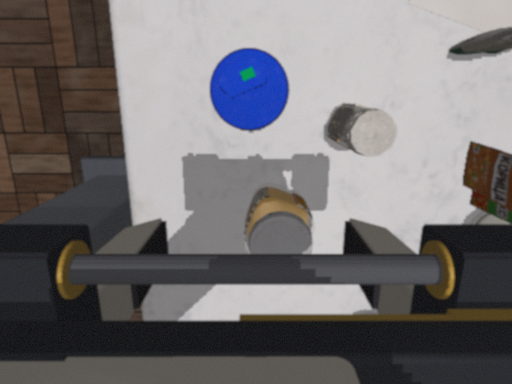

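The salt cap is at (249,89) and its 77 px width matches 67 mm. The white-capped jar, at (365,132), is clear. I'll descend and grip the cap.

```bash
python3 -m creep '9.18 5.5 -0.5 0 0 0 0; 9.18 7.7 -0.55 2 0 0 0; 9.18 7.7 -0.55 8 0 0 0; 9.18 7.7 -0.55 13 0 0 0; 9.18 7.7 -0.55 15.8 0 0 0'
python3 -m creep '9.18 0 0 0 0 0 0; 0 0 0 0 0 0 0; 0 0 0 0 0 0 0; 0 0 0 0 0 0 0; 0 0 0 0 0 0 0' 30
python3 -m creep '0 0 0 0 0 0 0; 0 0 0 0 0 0 0' 30
```

```text
clock: 8.93
position: [0.4651, 0.4008, 0.1184]
ee_rot: [2.223, 2.219, -0.007]
force: [0.1, 0.2, 0.6]
width: 1.0
gripper_force: 0.0
clock: 9.55
position: [0.4661, 0.4043, 0.1229]
ee_rot: [2.221, 2.221, 0.003]
force: [-1.3, -0.1, 6.6]
width: 0.725
gripper_force: 30.0
clock: 9.8
position: [0.4661, 0.4043, 0.123]
ee_rot: [2.221, 2.221, 0.003]
force: [-0.9, -0.9, 6.7]
width: 0.728
gripper_force: 30.0
```

```bash
python3 -m creep '0 0 0 -2 0 0 0; 0 0 0 -6 0 0 0; 0 0 0 -11 0 0 0; 0 0 0.2 -15 0 0 0; 0 -4 0.4 -16.5 0 0 0' 30
python3 -m creep '0 -6 0 0 0 0 0; 0 -12 0 0 0 0 0; 0 -18 0 0 0 0 0; 0 -24 0 0 0 0 0; 0 -30 0 0 0 0 0' 30
python3 -m creep '0 -6 0 0 0 0 0; 0 -12 0 0 0 0 0; 0 -18 0 0 0 0 0; 0 -24 0 0 0 0 0; 0 -29 0 0 0 0 0' 30
python3 -m creep '0 -4 0 0 0 0 0; 0 -5 0 0 0 0 0; 0 -5 0 0 0 0 0; 0 -5 0 0 0 0 0' 30
python3 look.py w4 b .03 .470 -.2055
```

```text
clock: 10.42
position: [0.4689, 0.367, 0.2892]
ee_rot: [-2.215, -2.225, -0.007]
force: [0.8, 0.4, -2.7]
width: 0.723
gripper_force: 30.0
clock: 11.05
position: [0.4689, 0.0619, 0.2868]
ee_rot: [2.221, 2.222, 0.0]
force: [1.5, -0.1, -3.7]
width: 0.723
gripper_force: 30.0
clock: 11.68
position: [0.4687, -0.2285, 0.2868]
ee_rot: [2.223, 2.22, -0.0]
force: [1.2, -0.2, -2.7]
width: 0.728
gripper_force: 30.0
clock: 12.18
position: [0.4698, -0.2744, 0.2866]
ee_rot: [-2.219, -2.223, -0.001]
force: [-0.7, -1.0, -3.1]
width: 0.723
gripper_force: 30.0
expect px [256.  99.] found (array([256.31762735,  99.15860827]), 5274.0, (216, 58, 82, 84))
[ 0.4707 -0.2058  0.03  ] tool shift cm (x,y): [6.86 0.09]
TCP [ 0.4698 -0.2744  0.2866] [-2.219e+00 -2.223e+00 -1.000e-03] 12.175
```

View pics/w4.png

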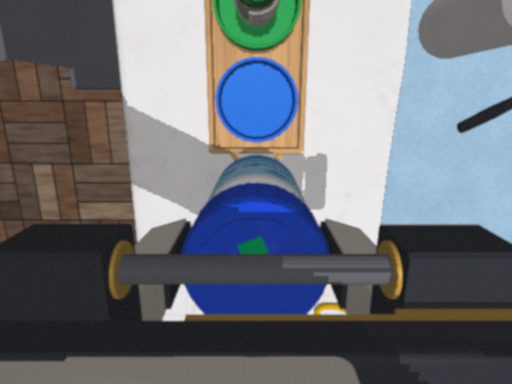

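The blue cup is at (256,99), (.4707, −.2058), as expected. Lowering the salt.

```bash
python3 -m creep '0 5.5 0.1 0 0 0 0; 0 6.9 0.1 2 0 0 0; 0 6.9 0.1 7 0 0 0; 0 6.9 0.1 12 0 0 0; 0 6.9 0.1 14.2 0 0 0' 30
python3 -m creep '0 0 0 0.4 0 0 0; 0 0 0 0.7 0 0 0; 0 0 0 0.8 0 0 0; 0 0 0 0.8 0 0 0' 30
python3 -m creep '0 0 0 0.1 0 0 0; 0 0 0 0.15 0 0 0; 0 0 0 0.15 0 0 0' 30
```

```text
clock: 12.85
position: [0.4693, -0.2052, 0.1425]
ee_rot: [-2.217, -2.222, 0.002]
force: [-0.0, 0.1, -2.5]
width: 0.724
gripper_force: 30.0
clock: 13.35
position: [0.471, -0.2073, 0.1375]
ee_rot: [2.221, 2.221, 0.001]
force: [0.0, 0.4, -3.8]
width: 0.72
gripper_force: 30.0
clock: 13.72
position: [0.4705, -0.2072, 0.1352]
ee_rot: [-2.222, -2.221, 0.0]
force: [0.5, -0.2, -2.5]
width: 0.725
gripper_force: 30.0
```

```bash
python3 -m creep '0 0 0 0.1 0 0 0; 0 0 0 0.15 0 0 0; 0 0 0 0.15 0 0 0' 30
python3 -m creep '0 0 0 0.05 0 0 0; 0 0 0 0.1 0 0 0; 0 0 0 0.1 0 0 0' 30
```

```text
clock: 14.1
position: [0.4705, -0.2072, 0.1337]
ee_rot: [-2.221, -2.221, 0.0]
force: [-0.0, -0.2, -2.6]
width: 0.725
gripper_force: 30.0
clock: 14.48
position: [0.4706, -0.2075, 0.1331]
ee_rot: [2.221, 2.221, 0.0]
force: [-1.3, -1.5, 4.2]
width: 0.723
gripper_force: 30.0
```

```bash
python3 -m creep '8 0 0 0 0 0 0; 9.18 0 0 0 0 0 0; 9.18 0 0 0 0 0 0; 9.18 0 0 -3 0 0 0; 9.18 0 0 -8 0 0 0'
python3 -m creep '9.18 0 0 -5 0 0 0; 9.18 5 0 -7 0 0 0; 9.18 11 1 -7 0 0 0; 9.18 16 6 -7 0 0 0; 9.18 20 11 -7 0 0 0'
python3 -m creep '9.18 0.3 5 0 0 0 0; 9.18 0.3 5.5 0 0 0 0; 9.18 0.3 5.5 0 0 0 0; 9.18 0.3 5.5 0 0 0 0'
python3 look.py w5 y .102 .636 .066
```

```text
clock: 15.1
position: [0.4695, -0.2067, 0.2123]
ee_rot: [-2.219, -2.219, 0.003]
force: [1.0, 0.1, -0.3]
width: 1.0
gripper_force: 0.0
clock: 15.72
position: [0.5739, -0.0114, 0.2833]
ee_rot: [2.22, 2.222, 0.002]
force: [1.0, -0.8, 0.4]
width: 0.998
gripper_force: 0.0
clock: 16.23
position: [0.6271, -0.0109, 0.283]
ee_rot: [-2.222, -2.22, 0.0]
force: [0.7, -0.4, 0.6]
width: 1.002
gripper_force: 0.0
expect px [265.  90.] found (array([265.1794247 ,  90.40818951]), 2462.5, (238, 62, 55, 58))
[0.6361 0.0658 0.102 ] tool shift cm (x,y): [7.67 0.91]
TCP [ 0.6271 -0.0109  0.283 ] [-2.222 -2.22   0.   ] 16.225
```

View pics/w5.png

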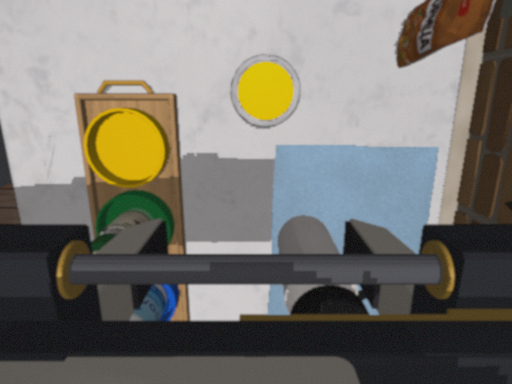

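The yellow sticker on the grey lid is at (265,90). Green jar and salt stand in their cups at the lower left. Now to grasp the mustard.

```bash
python3 -m creep '9.18 5.5 0.8 0 0 0 0; 9.18 7.7 0.9 3 0 0 0; 9.18 7.7 0.9 9 0 0 0; 9.18 7.7 0.9 14 0 0 0; 9.18 7.7 0.9 17 0 0 0'
python3 -m creep '9.18 0 0 1.5 0 0 0; 9.18 0 0 2.7 0 0 0; 9.18 0 0 2.7 0 0 0; 0 0 0 2.7 0 0 0; 0 0 0 2.7 0 0 0' 35
python3 -m creep '0 0 0 0 0 0 0; 0 0 0 0 0 0 0; 0 0 0 0 0 0 0; 0 0 0 0 0 0 0' 35
```

```text
clock: 16.9
position: [0.6352, 0.0662, 0.1108]
ee_rot: [-2.221, -2.22, 0.003]
force: [0.4, -0.0, -0.2]
width: 0.998
gripper_force: 0.0
clock: 17.52
position: [0.6376, 0.0667, 0.0867]
ee_rot: [2.221, 2.221, 0.002]
force: [-0.2, -0.1, 0.3]
width: 0.831
gripper_force: 0.0
clock: 18.02
position: [0.6369, 0.0667, 0.0863]
ee_rot: [-2.221, -2.221, -0.0]
force: [-3.3, 0.2, 5.7]
width: 0.728
gripper_force: 35.0
```

```bash
python3 -m creep '0 0 0 -2 0 0 0; 0 0 0 -6 0 0 0; 0 0 0 -11 0 0 0; 0 0 0 -15 0 0 0; 0 -1 -3 -15 0 0 0' 35
python3 -m creep '0 -3 -5 0 0 0 0; 0 -5.3 -10 0 0 0 0; 0 -5.3 -13.5 0 0 0 0; 0 -5.3 -13.5 0 0 0 0; 0 -5.3 -13.5 0 0 0 0' 35
python3 look.py w6 y .03 .4715 .0023
```

```text
clock: 18.65
position: [0.6096, 0.0577, 0.2386]
ee_rot: [2.218, 2.22, 0.009]
force: [-0.1, -0.2, -7.1]
width: 0.727
gripper_force: 35.0
clock: 19.27
position: [0.4723, 0.0038, 0.2357]
ee_rot: [2.221, 2.221, 0.0]
force: [0.3, -0.0, -5.6]
width: 0.726
gripper_force: 35.0
expect px [255. 168.] found (array([253.52766975, 154.15443202]), 4114.0, (208, 123, 92, 57))
[0.4704 0.0167 0.03  ] tool shift cm (x,y): [ 1.3  -0.18]
TCP [0.4723 0.0038 0.2357] [2.221 2.221 0.   ] 19.275
```

View pics/w6.png

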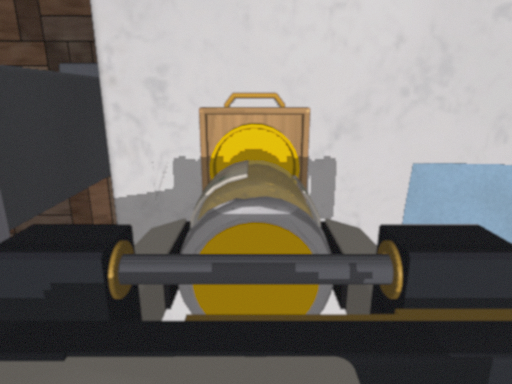

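The visible part of the yellow cup, columns 208–300 with its far edge at row 123, agrees with the expected centre. x is about 1.5 mm less. Lowering.

```bash
python3 -m creep '0 0 -0.12 3 0 0 0; 0 0 -0.12 7 0 0 0; 0 0 -0.12 10.5 0 0 0; 0 0 -0.12 12.8 0 0 0; 0 0 -0.12 12.8 0 0 0' 35
python3 -m creep '0 0 0 0.3 0 0 0; 0 0 0 0.6 0 0 0; 0 0 0 0.7 0 0 0; 0 0 0 0.7 0 0 0' 35
python3 -m creep '0 0 0 0.1 0 0 0; 0 0 0 0.15 0 0 0; 0 0 0 0.15 0 0 0' 35
```

```text
clock: 19.95
position: [0.4704, 0.0037, 0.1061]
ee_rot: [-2.22, -2.22, 0.005]
force: [-1.0, -0.1, -5.9]
width: 0.726
gripper_force: 35.0
clock: 20.45
position: [0.471, 0.0036, 0.101]
ee_rot: [2.221, 2.221, 0.001]
force: [-0.7, 0.2, -6.0]
width: 0.727
gripper_force: 35.0
clock: 20.82
position: [0.4708, 0.0036, 0.0992]
ee_rot: [-2.222, -2.221, 0.0]
force: [-0.2, -0.1, -7.0]
width: 0.728
gripper_force: 35.0
```

```bash
python3 -m creep '0 0 0 0.1 0 0 0; 0 0 0 0.15 0 0 0; 0 0 0 0.15 0 0 0' 35
python3 -m creep '0 0 0 0.1 0 0 0; 0 0 0 0.15 0 0 0; 0 0 0 0.15 0 0 0' 35
```

```text
clock: 21.2
position: [0.4708, 0.0036, 0.0977]
ee_rot: [-2.222, -2.221, 0.0]
force: [-0.8, -0.4, -5.6]
width: 0.723
gripper_force: 35.0
clock: 21.58
position: [0.4708, 0.0037, 0.0963]
ee_rot: [2.221, 2.221, 0.0]
force: [-1.0, 0.6, -3.2]
width: 0.724
gripper_force: 35.0
```

```bash
python3 -m creep '0 0 0 0.05 0 0 0; 0 0 0 0.1 0 0 0; 0 0 0 0.1 0 0 0' 35
```

```text
clock: 21.95
position: [0.4708, 0.0037, 0.0961]
ee_rot: [2.222, 2.221, 0.001]
force: [-5.4, 0.0, 12.3]
width: 0.726
gripper_force: 35.0
```

Firm contact. I'll release, retreat and check.

```bash
python3 -m creep '8 0 0 0 0 0 0; 9.18 0 0 0 0 0 0; 9.18 0 0 0 0 0 0; 9.18 0 0 -3 0 0 0; 9.18 0 0 -8 0 0 0'
python3 -m creep '9.18 0 0 -5 0 0 0; 9.18 0 0 -10 0 0 0; 9.18 5 0 -11 0 0 0; 9.18 10 3 -11 0 0 0; 9.18 15 6 -11 0 0 0'
python3 -m creep '9.18 0 0 0 0 0 0; 9.18 0 0 0 0 0 0; 9.18 0 0 0 0 0 0; 9.18 0 0 0 0 0 0'
python3 - <<'E'
from h import *
cv2.imwrite("pics/fin.png",cv2.resize(np.vstack([vision.get_image("scene")[90:330,100:420],vision.get_image("side")[90:330,100:420]])[...,::-1],None,fx=1.2,fy=1.2))
E
```

```text
clock: 22.58
position: [0.4698, 0.0035, 0.175]
ee_rot: [-2.22, -2.22, 0.004]
force: [0.6, 0.9, -0.5]
width: 1.001
gripper_force: 0.0
clock: 23.2
position: [0.5317, 0.1551, 0.2859]
ee_rot: [2.222, 2.22, 0.002]
force: [0.8, -0.4, -0.2]
width: 1.0
gripper_force: 0.0
clock: 23.7
position: [0.5307, 0.1526, 0.2855]
ee_rot: [2.223, 2.219, 0.0]
force: [1.0, -0.2, 1.0]
width: 0.997
gripper_force: 0.0
```

View pics/fin.png

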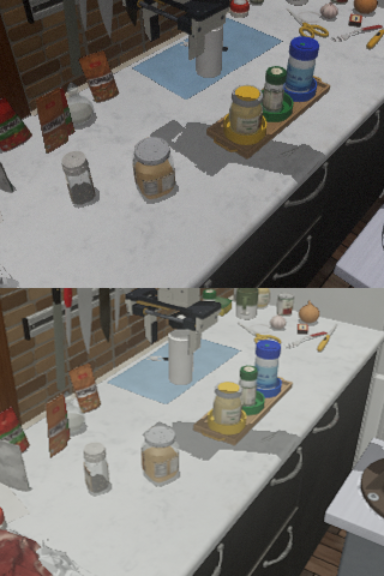

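All three stand upright in their cups (mustard at (247,110), green at (274,88), salt at (302,68) in the upper picture). The look-alikes are where they were and the gripper is clear.

```bash
python3 -c "from cell import job; print(job.sign_off())"
```

```text
the job is handed in; nothing more can be done
None
```

The job is handed in: the green-capped jar, salt shaker and mustard stand upright in the green, blue and yellow cups, placed in that order by about 24 s on the robot's clock, and the three look-alikes were left where they stood.

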